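# Index the vial carriage to the sensor and relock it

### The job

The carriage that holds the vial is locked on its rail by a spring plunger with a yellow bar handle. Pull the plunger up, twist it anticlockwise (seen from above) about a quarter turn so that it stays out by itself and let go of it; then slide the carriage by its blue fin until the vial stands squarely in front of the blue sensor head, and twist the plunger back so that it drops fully home and locks the carriage there. Leave the vial upright in its seat and let the things standing around be.

Things in the scene. Friction and masses are not known exactly. Their poses are not given: they have to be found in the camera images.
- rail: aluminium rail fixed to the bench, 66 mm wide (its x) and 296 mm long (its y), top 22 mm above the bench; behind it (+x) a 40 mm wide ledge, 8 mm high. Origin: centre of the rail's underside, on the bench; the carriage slides along its y axis, its z is up. Five round index holes in its top, 35 mm apart along y, belong to five carriage stations
- carriage (a joint): position of the carriage along the rail's +y, m; it starts locked at the middle station, 0; the stations are at -0.070, -0.035, 0, 0.035 and 0.070, end stops at +-0.076. Its friction is about 1 N. Its grey body is 60 mm wide and 140 mm long, top 40 mm above the bench (48 mm round the vial)
- plunger_lift (a joint): height of the plunger above fully home, m: 0 home (its nose sits in an index hole and locks the carriage), about 0.010 when the nose rides on the rail between holes, 0.012 when parked on its collar, 0.016 at most. A spring pulls it down with 4 N at home and 7 N fully out. The nose is rounded: the plunger drops in and centres the carriage when that is within about 3 mm of a station
- plunger_turn (a joint): turn of the plunger, rad: 0 = handle bar along the rail, the only way it can drop home; it grows anticlockwise seen from above to a stop at 1.4 (bar nearly across the rail). It can turn further than a 0.2 rad slack only when lifted 12 mm or more (13 to 15 mm is best); then, turned beyond about 0.6, its cross-pin rests on the collar and holds it out. It turns easily (under 0.05 N m)
- plunger_grip (a point): grip point of the yellow plunger handle, on its axis; x, y, z as the rail's when plunger_turn is 0, turning with the handle. The bar is 12 mm thick (the point's x), 36 mm long (its y), 22 mm high; it reaches 9 mm above and 13 mm below this point; 84 mm above the bench when home. The steel collar below (24 by 25 mm) ends 22 mm under this point when home. The plunger stands on the carriage 50 mm to the -y side of the fin
- fin_grip (a point): grip point of the upright blue fin on the carriage, axes as the rail's: the fin is 12 mm thick (x) and 24 mm long (y), its top 12 mm above this point, the carriage's top 24 mm below it; 64 mm above the bench
- vial_seat (a point): floor centre of the round seat in the carriage in which the vial stands, 28 mm above the bench, axes as the rail's; the seat is 20 mm deep and 30 mm across
- vial_center (a point): middle (30 mm up) of the loose glass vial with white cap, 27 mm in diameter and 61 mm tall, standing in the seat; its z is its upright axis
- sensor: blue sensor head, 26 by 28 by 66 mm, with a round red lens that looks across the rail (to -x), fixed on the ledge 58 mm behind the rail's middle line at one of four stations (the other three carry low grey blank covers). Origin: centre of its underside, 8 mm above the bench; axes as the rail's. The vial is in front of it when vial_seat has the same y in this frame, which is one of the index stations
- bottle_amber_center (a point): bystander: amber bottle with a red cap, 54 mm wide, 115 mm tall; 55 mm up
- beaker_center (a point): bystander: glass beaker, 54 mm wide, 69 mm tall; 34 mm up
- timer_loose_center (a point): bystander: white and blue timer, 49 by 69 by 15 mm, lying flat
- pen_blue_center (a point): bystander: blue pen, 142 mm long, lying flat
Things that resemble listed ones, but are neither listed nor needed, are in the scene too. What is meant by the part that bears vial_center is not pink or purple, and is the smaller of those in its own colour.

How it is judged:
By the outcome, as a careful person would: the job done as asked, in the order asked, and still so for the second after the job is handed in, with the robot touching nothing.
It also fails if it takes over 58 s, if anything falls off the work surface, if the arm or the gripper's body presses on something with over 40 N, if the wrist force passes 120 N, or if a joint passes its speed limit or range.

### The arm

A 6-joint arm with a two-finger parallel gripper is mounted at the origin on a cart in front of the work surface, level with it; the furniture and walls round the work are solid. World frame = base frame: x ahead of the robot, y to its left, z up, the work surface at z = 0. Lengths are in m, angles in rad, forces in N, time in s.
With the tool pointing down it reaches from about 0.375 to 0.9 m from the base axis. Payload 3.1 kg.
Tool frame: the origin (TCP) lies between the finger pads; the fingertips stand nose_length ahead of it and the grasp point (between the pads) lies 11 mm behind it (nose_length is the distance from the TCP to the fingertips, in m); z points along the fingers, y is the line along which they close (so a half turn about z gives the same grasp; the last joint's range is limited). The gripper opens to 87 mm and grips with 3 to 60 N. Pads are 19 mm wide; open, the fingers measure 117 mm over their backs; the gripper's body (75 mm by 190 mm) begins 51 mm behind the grasp point.
Start: joints at [-1.363, 0.527, 1.433, -0, 1.181, -0.178], TCP at [0.236, -0.579, 0.194] pointing down, gripper open.
Joint ranges: [-3.08, 3.08], [-0.75, 2.2], [0.22, 2.44], [-1.43, 4.57], [0, 2.65], [-2.85, 2.85]. Speed limits (rad/s): [2.79, 2.79, 3.14, 3.14, 3.14, 3.14].

### API

Orientations are given as a rotation vector (axis times angle).
In Python, from bench import * gives the robot as it stands. The module is installed in compiled form; this text tells all that it offers.
- The arm moves only by the shell command python3 -m pendant 'ROWS'. ROWS is a JSON object of lists of equal length, an entry for each row: "delta_pos": the shift along the world's x, y, z in m, a list of three; "dr": the turn, a rotation vector about the world's x, y, z in degrees, a list of three; "jaw": the finger opening in m, from 0 to 0.087. In form: {"delta_pos": [[tx, ty, tz], ...], "dr": [[rx, ry, rz], ...], "jaw": [jaw, ...]}. A call has 1 to 12 rows; each row shifts and turns the commanded pose from where the row before left it; what a row does not reach is not made up. A row lasts 1/8 s, in which the tool goes at most 62.5 mm and 10.7 degrees, less where a joint would pass 70% of its speed; a pose out of reach is approached as far as the arm can. A call with a gripper value outside its range is refused whole. The fingers move at their own pace and stop on an object; the grip force is fixed at half the most. Time passes only in rows, so rows that do not move let the fingers close. It gives the time, the measured TCP pose, the force, the opening and the grip force at its end, in the units of the state.
- read_state(): the state, without advancing time (a new reading comes with each control period).
- get_image(name): name is "scene" or "side" or "wrist"; returns the picture (480x640x3 uint8, red, green, blue); there is no depth.
- camera_params(name): a dict with "mtx" (3x3 intrinsics, pixels), "rvec" (rotation vector, rad) and "tvec" (3), from world to camera coordinates, as OpenCV has them; the wrist camera has in their place "tool_from_camera" (4x4, takes a point from camera to tool coordinates, whose origin is the TCP and whose axes are the flange's). Camera axes: x right, y down, z forward; pixel columns grow to the right and rows downward; lengths in m; the calibration is good to about 2 mm. A picture is of the moment at which its call begins: read the wrist's pose just before it. camera_params takes no time and is no camera call.
- finish_job(): hands the job in; it is judged then, once.
Trained networks look in the newest picture that a camera, given by its name, has taken for a name from the list of things; names that differ only in an ending like _2 or _b are one class to them, and where a whole thing is asked for, a point or a joint stands for the part that bears it (a point fixed in the world has none). Each returns a list of dicts, best first, with "conf" (0 to 1); they miss things now and then, are a little off and sometimes report something else, mostly with a low value. They report only what shows in the picture. A call takes as long as a camera call. They do not tell look-alikes from the thing itself.
- boxes_of(camera, name): "xyz" ([x, y, z] in m, in world coordinates, good to about 4 mm: the middle of the surface that is visible of it).
The state is a dict: "t": time; "joint_positions": joint angles; "joint_velocities": joint speeds; "joint_efforts": joint torques, N m; "tcp_pos": TCP position; "tool_rot": TCP orientation; "wrist_force": force on the tool from outside, world axes, zero at the start; "wrist_torque": the same for the moment, N m; "width": finger opening in m; "grip_force": force on a finger pad.
Only numpy, scipy, OpenCV 4.12 (cv2) and the standard library are available. Lean on these libraries where they do the work, as an engineer would, in place of code of your own. Each camera call takes 0.05 s, during which the arm holds its last target. There are 200 camera calls.

## Working session

There is one attempt and no reset: what is moved stays moved. The work goes in short steps, Python scripts to look and compute and a shell command to move; the robot and the scene stay as the last step left them, time stands still between calls to the robot, and variables do not carry over. Pictures are saved under pics/ and viewed, at most 13 in all, crops included, and the job is handed in when it is done.

```bash
mkdir -p pics; python3 - <<'E'
from bench import *
import cv2
s=read_state(); print({k:s[k] for k in("t","tcp_pos","tool_rot","width","wrist_force")})
for c in("scene","side"):
    cv2.imwrite(f"pics/{c}0.png",get_image(c)[:,:,::-1])
    p=camera_params(c); print(c,p)
    for n in("rail","plunger_grip","fin_grip","vial_center","sensor"):
        print(n,[(round(d["conf"],2),[round(v,3) for v in d["xyz"]]) for d in boxes_of(c,n)])
try: import bench; print([x for x in dir(bench) if 'nose' in x], s.keys())
except Exception as e: print(e)
print(camera_params("wrist"))
E
```

```text
{'t': 0.0, 'tcp_pos': array([ 0.23565188, -0.57802276,  0.19278115]), 'tool_rot': array([-3.08091381e+00, -6.03419260e-01,  3.92634813e-05]), 'width': 0.0869410313365755, 'wrist_force': array([ 0.14908777, -0.48271037, -0.43019022])}
scene {'mtx': array([[617.46349021,   0.        , 311.47859527],
       [  0.        , 617.46349021, 240.61536486],
       [  0.        ,   0.        ,   1.        ]]), 'rvec': array([ 0.79437493, -2.49495991,  1.18985434]), 'tvec': array([0.52279494, 0.09310386, 1.5249167 ])}
rail [(0.62, [0.467, 0.308, 0.024])]
plunger_grip []
fin_grip [(0.97, [0.46, 0.277, 0.046])]
vial_center [(0.78, [0.42, 0.514, 0.057]), (0.73, [0.473, 0.328, 0.07]), (0.64, [0.362, 0.31, 0.052]), (0.46, [0.371, 0.234, 0.037])]
sensor [(0.53, [0.525, 0.252, 0.062])]
side {'mtx': array([[503.07463735,   0.        , 314.15644625],
       [  0.        , 503.07463735, 247.84794044],
       [  0.        ,   0.        ,   1.        ]]), 'rvec': array([ 1.85017909, -0.47175954,  0.31372374]), 'tvec': array([-0.30030701,  0.23008327,  0.72743332])}
rail [(0.69, [0.461, 0.209, 0.025]), (0.32
[... 244 characters left out ...]
 0.046])]
['nose_length'] dict_keys(['t', 'joint_positions', 'joint_velocities', 'joint_efforts', 'tcp_pos', 'tool_rot', 'wrist_force', 'wrist_torque', 'grip_force', 'width'])
{'mtx': array([[389.47813284,   0.        , 320.65621161],
       [  0.        , 389.47813284, 237.66804284],
       [  0.        ,   0.        ,   1.        ]]), 'tool_from_camera': array([[ 2.11474970e-04, -9.55179533e-01, -2.96027051e-01,
         8.17583319e-02],
       [ 9.99999977e-01,  1.94024267e-04,  8.83262414e-05,
        -7.28817804e-04],
       [-2.69309865e-05, -2.96027063e-01,  9.55179552e-01,
        -1.90457252e-01],
       [ 0.00000000e+00,  0.00000000e+00,  0.00000000e+00,
         1.00000000e+00]])}
```

View pics/scene0.png

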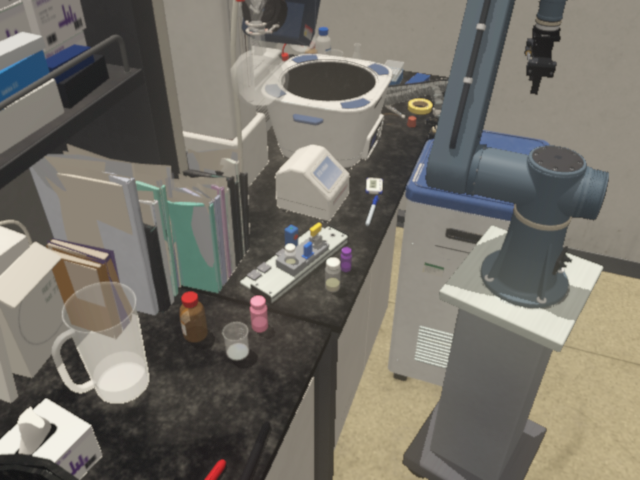

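View pics/side0.png

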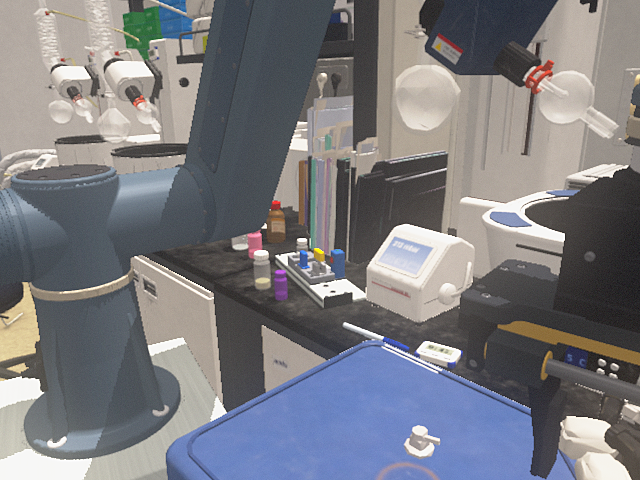

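The scene view shows the rail at about (295,262), with the yellow handle at (315,230), the blue fin at (308,250) and the carriage vial at (291,255). The sensor block is at (291,232). Vial look-alikes are the large clear one with a white cap at (333,272), the purple one at (346,258) and the pink one at (259,313). I choose the small white-capped vial on the carriage at (291,255) and will check it in a crop.

```bash
python3 - <<'E'
import cv2,numpy as np
a=cv2.imread("pics/scene0.png")[205:315,230:370]; b=cv2.imread("pics/side0.png")[225:315,235:375]
a=cv2.resize(a,None,fx=4,fy=4,interpolation=cv2.INTER_CUBIC)
cv2.imwrite("pics/crop0.png",cv2.resize(cv2.imread("pics/scene0.png")[215:305,235:355],(800,600),interpolation=cv2.INTER_CUBIC))
E
```

```text
(no output)
```

View pics/crop0.png

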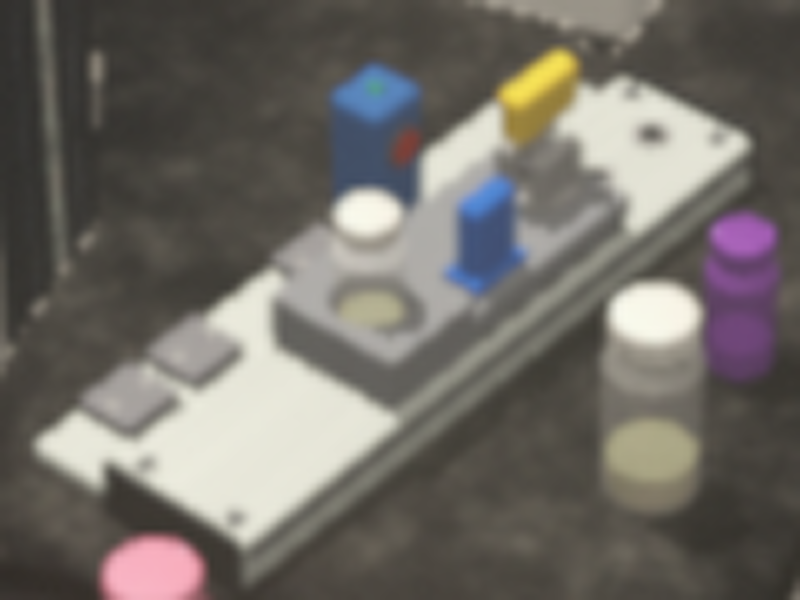

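The crop confirms that the small white-capped vial stands in the carriage seat at about crop (370,215), next to the blue fin (485,240). The yellow handle is at (540,95), and the sensor with its red lens is at (375,140). The larger white-capped vial at (652,390) is a look-alike. Next I move the wrist camera above the rail.

```bash
python3 -m pendant '{"delta_pos":[[0,0,0.05],[0,0,0.05],[0.03,0.04,0],[0.03,0.04,0],[0.03,0.04,0],[0.035,0.04,0],[0.035,0.04,0],[0.035,0.04,0],[0.035,0.04,0],[0.035,0.045,0],[0,0.05,0],[0,0.05,0]],"dr":[[0,0,0],[0,0,0],[0,0,4],[0,0,4],[0,0,4],[0,0,4],[0,0,4],[0,0,4],[0,0,4],[0,0,4],[0,0,4],[0,0,4]],"jaw":[0.04,0.04,0.04,0.04,0.04,0.04,0.04,0.04,0.04,0.04,0.04,0.04]}'
python3 -m pendant '{"delta_pos":[[0,0.05,0],[0,0.05,0],[0,0.05,0],[-0.007,0.047,0],[-0.007,0.047,0],[-0.007,0.047,0],[-0.007,0.047,0],[-0.007,0.047,0],[-0.007,0.047,-0.02],[0,0,0],[0,0,0]],"dr":[[0,0,4],[0,0,4],[0,0,4],[0,0,4],[0,0,4],[0,0,0],[0,0,0],[0,0,0],[0,0,0],[0,0,0],[0,0,0]],"jaw":[0.04,0.04,0.04,0.04,0.04,0.04,0.04,0.04,0.04,0.04,0.04]}'
cat > h.py <<'E'
from bench import *
import cv2,numpy as np
from scipy.spatial.transform import Rotation as R
def shot(name):
    s=read_state(); im=get_image("wrist"); cv2.imwrite(f"pics/{name}.png",im[:,:,::-1])
    p=camera_params("wrist"); T=np.eye(4); T[:3,:3]=R.from_rotvec(s["tool_rot"]).as_matrix(); T[:3,3]=s["tcp_pos"]
    M=T@p["tool_from_camera"]; np.save(f"pics/{name}.npy",M); return im
def pix(name,u,v,z):
    M=np.load(f"pics/{name}.npy"); K=camera_params("wrist")["mtx"]
    d=M[:3,:3]@np.linalg.solve(K,[u,v,1]); o=M[:3,3]; return o+d*(z-o[2])/d[2]
def yaw(): 
    m=R.from_rotvec(read_state()["tool_rot"]).as_matrix(); return np.degrees(np.arctan2(m[1,1],m[0,1])),m[:,2]
E
python3 - <<'E'
from h import *
s=read_state();print(s["t"],s["tcp_pos"],yaw(),s["width"],nose_length, s["wrist_force"])
shot("w1")
for n in("plunger_grip","fin_grip","vial_center","sensor"):
    print(n,[(round(d["conf"],2),[round(v,3) for v in d["xyz"]]) for d in boxes_of("wrist",n)])
E
```

```text
t: 2.1
tcp_pos: [0.501, -0.152, 0.2936]
tool_rot: [-2.688, -1.625, -0.0]
wrist_force: [-0.0, -0.3, -0.4]
width: 0.0403
grip_force: 0.0
t: 3.48
tcp_pos: [0.4588, 0.2779, 0.2738]
tool_rot: [2.367, 2.065, -0.001]
wrist_force: [0.5, 0.1, -0.3]
width: 0.0399
grip_force: 0.0
3.475 [0.45880625 0.2779488  0.27382423] (np.float64(-7.800460379777528), array([ 1.16227317e-04, -6.31766269e-04, -9.99999794e-01])) 0.0399333651864529 0.008 [ 0.46665791  0.14067423 -0.33002746]
plunger_grip [(0.6, [0.476, 0.222, 0.092])]
fin_grip [(0.73, [0.473, 0.273, 0.043])]
vial_center [(0.92, [0.38, 0.23, 0.055]), (0.91, [0.37, 0.306, 0.081]), (0.82, [0.476, 0.323, 0.087])]
sensor [(0.73, [0.529, 0.252, 0.07]), (0.21, [0.471, 0.225, 0.093])]
```

View pics/w1.png

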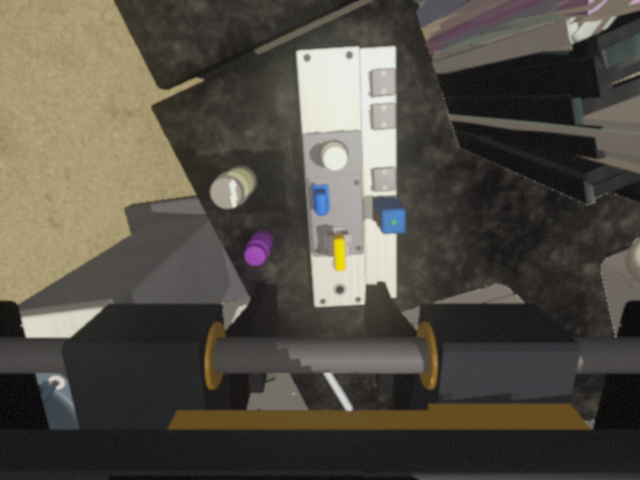

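The wrist view looks straight down on the rail. The yellow bar is at (340,252), the fin at (320,199), the vial cap at (334,156) and the sensor at (393,221). The blank covers are at (383,82), (383,115) and (383,180), so the sensor sits at the -0.070 station.

```bash
cat >> h.py <<'E'
def seg(im,box,lo,hi):
    h=cv2.cvtColor(im,cv2.COLOR_RGB2HSV); m=cv2.inRange(h,np.array(lo),np.array(hi)); k=np.zeros_like(m); x0,x1,y0,y1=box; k[y0:y1,x0:x1]=m[y0:y1,x0:x1]
    return np.argwhere(k)[:,::-1].astype(np.float32)
E
python3 - <<'E'
from h import *
im=cv2.imread("pics/w1.png")[:,:,::-1].copy(); n="w1"
c=[pix(n,u,v,.022)[:2] for u,v in((297,51),(361,47),(314,306),(366,303))]
l=[(297,51),(314,306)]
a=c[0]-c[2]; print("rail corners",c,"len",np.linalg.norm(a),"wid",np.linalg.norm(c[1]-c[0]),"yaw",np.degrees(np.arctan2(-a[0],a[1])))
y=seg(im,(320,360,220,285),(20,150,150),(35,255,255)); r=cv2.minAreaRect(y); print("bar",r,pix(n,*r[0],.093))
e=pix(n,340,237,.093)-pix(n,340,270,.093)
for nm,b,z in(("fin",(300,340,175,225),.076),("sens",(370,415,200,245),.074)):
    p=seg(im,b,(100,120,60),(125,255,255)); h=cv2.boundingRect(p); print(nm,h,cv2.minAreaRect(p),pix(n,*p.mean(0),z))
print("fin top", pix(n,320,190,.076),"cap",pix(n,334,156,.089))
big=cv2.resize(im[120:290,280:420,::-1],None,fx=3.5,fy=3.5,interpolation=cv2.INTER_CUBIC); cv2.imwrite("pics/w1c.png",big)
E
```

```text
rail corners [array([0.45439442, 0.42725199]), array([0.52041199, 0.42202675]), array([0.43074536, 0.13547807]), array([0.49596481, 0.13074166])] len 0.29273075980709623 wid 0.06622403529560673 yaw -4.633848408930158
bar ((339.0, 253.5), (33.0, 10.0), 90.0) [0.47027903 0.22626195 0.093     ]
fin (313, 185, 16, 30) ((320.8067321777344, 199.63465881347656), (29.013755798339844, 14.531847953796387), 87.1375961303711) [0.4591059 0.2800068 0.076    ]
sens (382, 208, 23, 25) ((393.0, 220.0), (24.0, 22.0), 90.0) [0.53058809 0.24832857 0.074     ]
fin top [0.45962136 0.2899725  0.076     ] cap [0.47751101 0.32269818 0.089     ]
```

View pics/w1c.png

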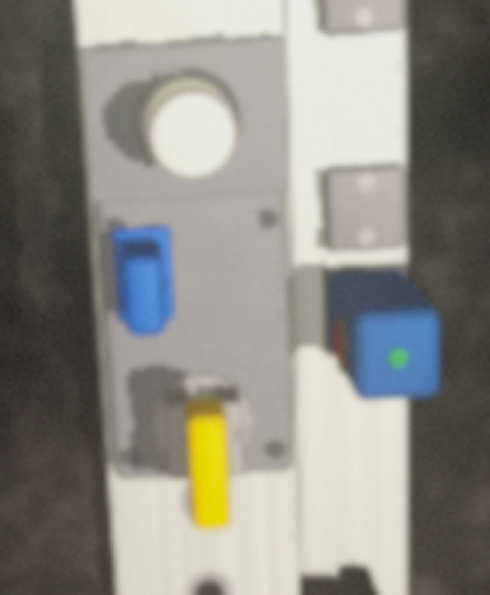

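Every measurement agrees with the given sizes: rail length 0.293, width 0.066, yaw -4.6°, and the sensor -0.070 from the vial. I'll hover over the bar and recheck its position.

```bash
python3 -m pendant '{"delta_pos":[[0.006,-0.026,-0.03],[0.0055,-0.026,-0.03],[0,0,-0.04],[0,0,-0.034],[0,0,0],[0,0,0]],"dr":[[0,0,1.6],[0,0,1.6],[0,0,0],[0,0,0],[0,0,0],[0,0,0]],"jaw":[0.04,0.04,0.04,0.04,0.04,0.04]}'
python3 - <<'E'
from h import *
im=shot("w2"); print(read_state()["tcp_pos"],yaw())
y=seg(im,(200,440,150,420),(20,150,120),(35,255,255)); r=cv2.minAreaRect(y); print(r,cv2.boundingRect(y),pix("w2",*r[0],.093))
E
```

```text
t: 4.47
tcp_pos: [0.4715, 0.2262, 0.1409]
tool_rot: [2.309, 2.128, 0.003]
wrist_force: [0.3, 0.7, 0.4]
width: 0.0401
grip_force: 0.0
[0.47179753 0.22638244 0.14133779] (np.float64(-4.65697417060381), array([ 3.29840004e-03,  7.99838305e-04, -9.99994240e-01]))
((321.64410400390625, 303.00262451171875), (231.26876831054688, 164.06346130371094), 1.0322446823120117) (205, 221, 232, 167) [0.46899841 0.18850955 0.093     ]
```

View pics/w2.png

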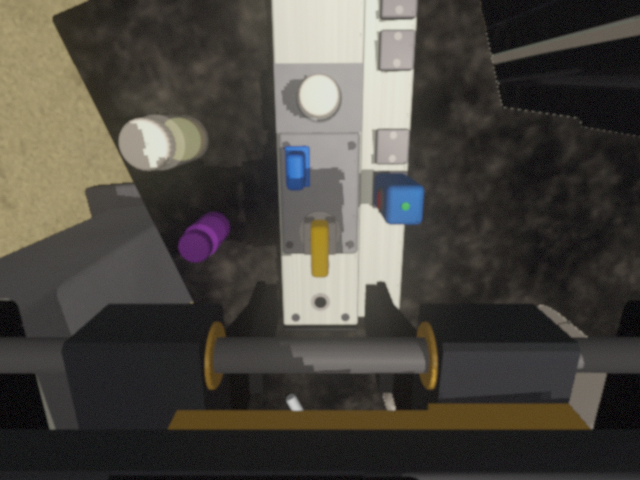

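The bar is now at (320, 222–276) in front of the fingers, aligned with the tool. I check its length before trusting the centre.

```bash
python3 - <<'E'
from h import *
im=cv2.imread("pics/w2.png")[:,:,::-1].copy()
y=seg(im,(300,340,200,290),(18,120,80),(35,255,255)); print(cv2.boundingRect(y))
h=cv2.cvtColor(im,cv2.COLOR_RGB2HSV); print([(v,*h[v,320]) for v in range(214,282,2)])
a,b=pix("w2",320,276.5,.093),pix("w2",320,221,.093); print(a,b,np.linalg.norm(a-b)); print(a+.018*np.array([.081,.9967,0]))
E
```

```text
(311, 220, 18, 57)
[(214, np.uint8(12), np.uint8(21), np.uint8(124)), (216, np.uint8(13), np.uint8(29), np.uint8(125)), (218, np.uint8(17), np.uint8(39), np.uint8(123)), (220, np.uint8(21), np.uint8(124), np.uint8(123)), (222, np.uint8(22), np.uint8(172), np.uint8(123)), (224, np.uint8(22), np.uint8(172), np.uint8(126)), (226, np.uint8(23), np.uint8(179), np.uint8(138)), (228, np.uint8(23), np.uint8(190), np.uint8(158)), (230, np.uint8(23), np.uint8(199), np.uint8(165)), (232, np.uint8(23), np.uint8(202), np.uint8(168)), (234, np.uint8(24), np.uint8(202), np.uint8(169)), (236, np.uint8(23), np.uint8(196), np.uint8(169)), (238, np.uint8(23), np.uint8(198), np.uint8(169)), (240, np.uint8(23), np.uint8(199), np.uint8(168)), (242, np.uint8(23), np.uint8(196), np.uint8(169)), (244, np.uint8(24), np.uint8(205), np.uint8(167)), (246, np.uint8(23), np.uint8(193), np.uint8(169)), (248, np.uint8(23), np.uint8(193), np.uint8(169)), (250, np.uint8(23), np.uint8(190), np.uint8(169)), (252, np.uint8(23), np.uint8(192), np.uint8(170)), (254, np.uint8(23), np.uint8(189), np.uint8(169)), (256, np.uint8(23), np.uint8(189), np.uint8(170)), (258, np.uint8(23), np.uint8(189), np.uint8(169)), (260, np.uint8(23), np.uint8(188), np.uint8(168)), (262, np.uint8(23), np.uint8(184), np.uint8(169)), (264, np.uint8(23), np.uint8(188), np.uint8(168)), (266, np.uint8(23), np.uint8(185), np.uint8(168)), (268, np.uint8(23), np.uint8(190), np.uint8(168)), (270, np.uint8(23), np.uint8(179), np.uint8(170)), (272, np.uint8(23), np.uint8(186), np.uint8(169)), (274, np.uint8(23), np.uint8(181), np.uint8(168)), (276, np.uint8(22), np.uint8(125), np.uint8(169)), (278, np.uint8(24), np.uint8(32), np.uint8(199)), (280, np.uint8(28), np.uint8(20), np.uint8(208))]
[0.46947269 0.20788806 0.093     ] [0.47257238 0.24567942 0.093     ] 0.037918269757269786
[0.47093069 0.22582866 0.093     ]
```

```bash
python3 -m pendant '{"delta_pos":[[-0.0005,-0.0005,-0.03],[0,0,-0.02],[0,0,-0.015],[0,0,0],[0,0,0],[0,0,0],[0,0,0],[0,0,0]],"dr":[[0,0,0],[0,0,0],[0,0,0],[0,0,0],[0,0,0],[0,0,0],[0,0,0],[0,0,0]],"jaw":[0.04,0.04,0.04,0.04,0.005,0.005,0.005,0.005]}'
```

```text
t: 5.52
tcp_pos: [0.4699, 0.2257, 0.075]
tool_rot: [2.309, 2.13, 0.001]
wrist_force: [-0.2, -0.1, 0.2]
width: 0.0093
grip_force: 0.0
```

```bash
python3 -m pendant '{"delta_pos":[[0,0,0],[0,0,0]],"dr":[[0,0,0],[0,0,0]],"jaw":[0.005,0.005]}'
python3 - <<'E'
from h import *
shot("w3")
E
```

```text
t: 5.78
tcp_pos: [0.4698, 0.2257, 0.0747]
tool_rot: [-2.309, -2.13, 0.0]
wrist_force: [0.8, 0.7, -0.6]
width: 0.0055
grip_force: 0.0
```

View pics/w3.png

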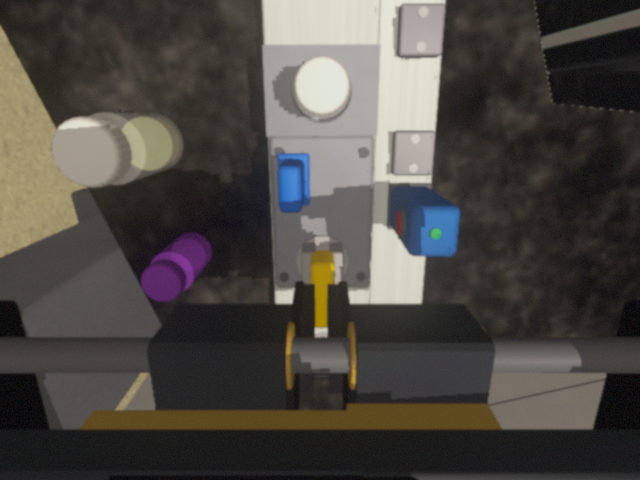

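The fingers straddle the bar in the picture at (310–345, 285–335), but the reading shows no grip force and an opening of 5.5 mm. I close fully and test with a small lift.

```bash
python3 -m pendant '{"delta_pos":[[0,0,0],[0,0,0],[0,0,0]],"dr":[[0,0,0],[0,0,0],[0,0,0]],"jaw":[0,0,0]}'
python3 - <<'E'
from h import *
im=shot("w4"); s=read_state(); print(s["width"],s["grip_force"],s["wrist_force"],s["wrist_torque"])
cv2.imwrite("pics/w4c.png",cv2.resize(im[220:380,240:400,::-1],(600,600),interpolation=cv2.INTER_CUBIC))
E
```

```text
t: 6.2
tcp_pos: [0.4698, 0.2257, 0.0747]
tool_rot: [-2.31, -2.13, 0.0]
wrist_force: [0.7, -0.1, 1.6]
width: 0.0004
grip_force: 0.0
0.00040299774398060563 0.0 [-0.45480945  0.26296751  0.1540411 ] [-0.00835124 -0.04921788 -0.01769452]
```

View pics/w4c.png

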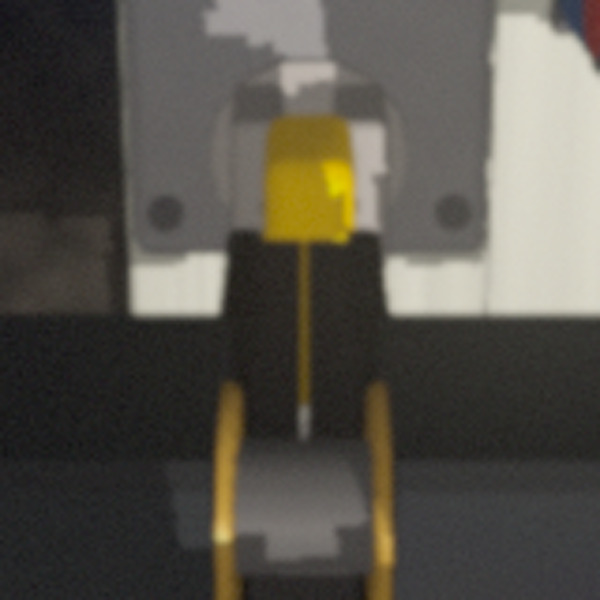

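The crop shows the fingertips, closed to 0 mm, lying over the bar with their ends at row 283. They are therefore still above the bar's top, and the real tips are some 25–30 mm higher than nose_length and the TCP imply. I open, go 20 mm lower and check the contact.

```bash
python3 -m pendant '{"delta_pos":[[0,0,0],[0,0,0],[0,0,0],[0,0,0],[0,0,0],[0,0,-0.007],[0,0,-0.007],[0,0,-0.006],[0,0,0]],"dr":[[0,0,0],[0,0,0],[0,0,0],[0,0,0],[0,0,0],[0,0,0],[0,0,0],[0,0,0],[0,0,0]],"jaw":[0.04,0.04,0.04,0.04,0.04,0.04,0.04,0.04,0.04]}'
python3 -m pendant '{"delta_pos":[[0,0,0],[0,0,0],[0,0,0],[0,0,0],[0,0,0]],"dr":[[0,0,0],[0,0,0],[0,0,0],[0,0,0],[0,0,0]],"jaw":[0.005,0.005,0.005,0.005,0.005]}'
```

```text
t: 7.38
tcp_pos: [0.4692, 0.2256, 0.054]
tool_rot: [-2.309, -2.129, 0.002]
wrist_force: [0.5, -1.1, -0.4]
width: 0.0399
grip_force: 0.0
t: 8.0
tcp_pos: [0.4704, 0.2257, 0.055]
tool_rot: [2.309, 2.129, 0.002]
wrist_force: [1.8, -0.9, 0.3]
width: 0.0117
grip_force: 30.0
```

It is gripped: 11.7 mm opening, 30 N. Now lift 14 mm.

```bash
python3 -m pendant '{"delta_pos":[[0,0,0.005],[0,0,0.005],[0,0,0.004],[0,0,0]],"dr":[[0,0,0],[0,0,0],[0,0,0],[0,0,0]],"jaw":[0.005,0.005,0.005,0.005]}'
```

```text
t: 8.5
tcp_pos: [0.47, 0.2257, 0.0689]
tool_rot: [2.309, 2.13, 0.001]
wrist_force: [2.3, -0.1, -8.0]
width: 0.0117
grip_force: 30.0
```

```bash
python3 -m pendant '{"delta_pos":[[0,0,0],[0,0,0],[0,0,0],[0,0,0],[0,0,0],[0,0,0],[0,0,0],[0,0,0],[0,0,0],[0,0,0]],"dr":[[0,0,7],[0,0,9],[0,0,10],[0,0,10],[0,0,10],[0,0,10],[0,0,10],[0,0,8],[0,0,0],[0,0,0]],"jaw":[0.005,0.005,0.005,0.005,0.005,0.005,0.005,0.005,0.005,0.005]}'; python3 -c "
from h import *
print(yaw(),read_state()['wrist_torque'],read_state()['wrist_force'])"
```

```text
t: 9.75
tcp_pos: [0.4682, 0.2254, 0.0683]
tool_rot: [-0.565, -3.087, 0.002]
wrist_force: [-0.8, -1.0, -6.9]
width: 0.0113
grip_force: 30.0
(np.float64(69.2460294154561), array([-3.24073045e-03, -7.21484613e-04, -9.99994489e-01])) [-0.12590724 -0.02779913 -0.01445535] [-0.81840906 -0.99780445 -6.90673059]
```

```bash
python3 -m pendant '{"delta_pos":[[0,0,-0.0015],[0,0,-0.001],[0,0,0]],"dr":[[0,0,0],[0,0,0],[0,0,0]],"jaw":[0.005,0.005,0.005]}'
```

```text
t: 10.12
tcp_pos: [0.4686, 0.2257, 0.0667]
tool_rot: [-0.563, -3.089, 0.001]
wrist_force: [-5.2, -1.1, 1.8]
width: 0.0117
grip_force: 30.0
```

```bash
python3 -m pendant '{"delta_pos":[[0,0,0],[0,0,0],[0,0,0],[0,0,0],[0,0,0.03],[0,0,0.04],[0,0,0.04],[0,0,0]],"dr":[[0,0,0],[0,0,0],[0,0,0],[0,0,0],[0,0,0],[0,0,0],[0,0,0],[0,0,0]],"jaw":[0.026,0.026,0.026,0.026,0.026,0.026,0.03,0.03]}'
```

```text
t: 11.12
tcp_pos: [0.4725, 0.2264, 0.1794]
tool_rot: [0.561, 3.083, 0.005]
wrist_force: [0.2, 1.1, -0.5]
width: 0.0297
grip_force: 0.0
```

The plunger was resting on its collar before release. I go over the fin, turning back, and look.

```bash
python3 -m pendant '{"delta_pos":[[-0.002,0.008,0],[-0.002,0.008,0],[-0.002,0.007,0],[-0.002,0.007,0],[-0.002,0.007,0],[-0.002,0.007,-0.01],[0,0.007,-0.015],[0,0,-0.015],[0,0,0]],"dr":[[0,0,-9],[0,0,-10],[0,0,-10],[0,0,-10],[0,0,-10],[0,0,-10],[0,0,-10],[0,0,-5],[0,0,0]],"jaw":[0.04,0.04,0.04,0.04,0.04,0.04,0.04,0.04,0.04]}'
python3 - <<'E'
from h import *
im=shot("w5"); s=read_state(); print(s["tcp_pos"],yaw())
p=seg(im,(250,345,120,300),(100,120,60),(125,255,255)); print(cv2.boundingRect(p),pix("w5",*p.mean(0),.07))
y=seg(im,(200,440,150,300),(18,120,80),(35,255,255)); print(cv2.minAreaRect(y))
cv2.imwrite("pics/w5c.png",cv2.resize(im[100:340,220:460,::-1],(600,600),interpolation=cv2.INTER_CUBIC))
E
```

```text
t: 12.25
tcp_pos: [0.456, 0.2761, 0.1341]
tool_rot: [-2.307, -2.13, 0.007]
wrist_force: [0.7, -0.7, -0.3]
width: 0.0402
grip_force: 0.0
[0.45679164 0.27631066 0.13498147] (np.float64(-4.550641185386153), array([-0.00291063, -0.00105324, -0.99999521]))
(313, 211, 23, 48) [0.45853032 0.28244839 0.07      ]
((0.0, 0.0), (0.0, 0.0), 0.0)
```

View pics/w5c.png

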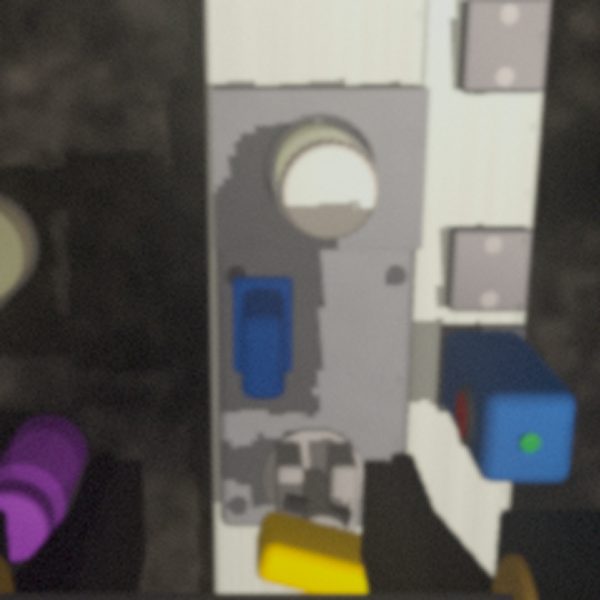

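The yellow bar is now across the rail and held out, at crop (310,555). The fin's top face is centred at crop (263,355), which is pixel (325,242).

```bash
python3 -c "
from h import *
print(pix('w5',325.2,242,.076),pix('w5',325.2,226,.076)-pix('w5',325.2,258,.076), pix('w5',220+329/2.5,100+190/2.5,.089), pix('w5',220+532/2.5,100+437/2.5,.074))"
```

```text
[0.45866297 0.27807893 0.076     ] [0.00171386 0.02249344 0.        ] [0.47794499 0.32278023 0.089     ] [0.53117565 0.24776725 0.074     ]
```

```bash
python3 -m pendant '{"delta_pos":[[0.0025,0.0015,-0.03],[0,0,-0.03],[0,0,-0.02],[0,0,-0.012],[0,0,-0.008],[0,0,0],[0,0,0],[0,0,0],[0,0,0],[0,0,0],[0,0,0]],"dr":[[0,0,0],[0,0,0],[0,0,0],[0,0,0],[0,0,0],[0,0,0],[0,0,0],[0,0,0],[0,0,0],[0,0,0],[0,0,0]],"jaw":[0.04,0.04,0.04,0.04,0.04,0.04,0.006,0.006,0.006,0.006,0.006]}'
```

```text
t: 13.68
tcp_pos: [0.4585, 0.278, 0.0364]
tool_rot: [-2.308, -2.129, 0.004]
wrist_force: [-3.9, 0.3, 5.1]
width: 0.0113
grip_force: 30.0
```

```bash
python3 -m pendant '{"delta_pos":[[-0.0002,-0.003,0],[-0.0006,-0.007,0],[-0.0008,-0.010,0],[-0.0008,-0.010,0],[-0.0008,-0.010,0],[-0.0008,-0.010,0],[-0.0008,-0.010,0],[-0.0006,-0.007,0],[-0.0003,-0.003,0],[0,0,0],[0,0,0]],"dr":[[0,0,0],[0,0,0],[0,0,0],[0,0,0],[0,0,0],[0,0,0],[0,0,0],[0,0,0],[0,0,0],[0,0,0],[0,0,0]],"jaw":[0.006,0.006,0.006,0.006,0.006,0.006,0.006,0.006,0.006,0.006,0.006]}'
python3 - <<'E'
from h import *
im=shot("w6"); s=read_state(); print(s["tcp_pos"],s["wrist_force"])
cv2.imwrite("pics/w6c.png",im[40:400,160:560,::-1])
E
```

```text
t: 15.05
tcp_pos: [0.4531, 0.2077, 0.0364]
tool_rot: [-2.308, -2.129, 0.004]
wrist_force: [-3.8, -0.5, 7.0]
width: 0.0116
grip_force: 30.0
[0.45316184 0.20776238 0.03636331] [-3.95477806 -0.60393522  5.25623638]
```

View pics/w6c.png

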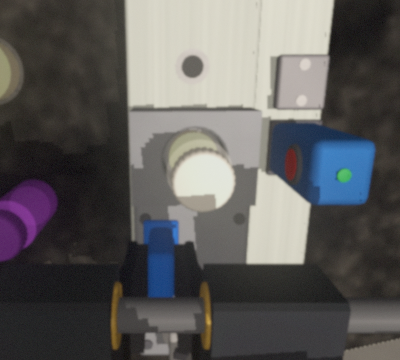

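The carriage has moved. The vial cap at crop (203,178) is now beside the sensor at (344,172); I'll check the offset along the rail.

```bash
python3 -c "
from h import *
a=pix('w6',363,218,.089);b=pix('w6',504,212,.074);ry=np.array([.081,.9967,0]);print(a,b,(a-b)@ry)"
python3 -m pendant '{"delta_pos":[[0,0,0],[0,0,0],[0,0,0],[0,0,0.03],[0,0,0.04],[0,0,0.04],[0.007,-0.025,0.01],[0.006,-0.025,0],[0,0,0]],"dr":[[0,0,0],[0,0,0],[0,0,0],[0,0,0],[0,0,0],[0,0,0],[0,0,9],[0,0,10],[0,0,10]],"jaw":[0.03,0.03,0.03,0.03,0.03,0.03,0.03,0.03,0.03]}'
```

```text
[0.472177   0.25361259 0.089     ] [0.53014548 0.24760622 0.074     ] 0.0012911038710351954
t: 16.23
tcp_pos: [0.4687, 0.1568, 0.1567]
tool_rot: [1.697, 2.642, 0.001]
wrist_force: [0.3, -0.1, -0.2]
width: 0.0305
grip_force: 0.0
```

```bash
python3 -m pendant '{"delta_pos":[[-0.005,-0.001,0],[0,0,0],[0,0,0],[0,0,0],[0,0,-0.02],[0,0,-0.02],[0,0,0],[0,0,0]],"dr":[[0,0,10],[0,0,10],[0,0,10],[0,0,10],[0,0,5],[0,0,0],[0,0,0],[0,0,0]],"jaw":[0.03,0.03,0.03,0.03,0.03,0.03,0.03,0.03]}'
python3 - <<'E'
from h import *
im=shot("w7"); s=read_state(); print(s["tcp_pos"],yaw())
y=seg(im,(290,360,200,300),(18,120,80),(35,255,255)); print(cv2.minAreaRect(y),cv2.boundingRect(y))
cv2.imwrite("pics/w7c.png",cv2.resize(im[160:340,220:460,::-1],(800,600),interpolation=cv2.INTER_CUBIC))
E
```

```text
t: 17.23
tcp_pos: [0.4631, 0.1572, 0.1167]
tool_rot: [0.563, 3.09, 0.0]
wrist_force: [0.3, -0.1, 0.0]
width: 0.0303
grip_force: 0.0
[0.46335055 0.15728455 0.11690266] (np.float64(69.36217710653665), array([ 1.62086523e-03,  1.27178963e-04, -9.99998678e-01]))
((316.5, 267.0), (64.0, 21.0), 90.0) (306, 235, 22, 65)
```

View pics/w7c.png

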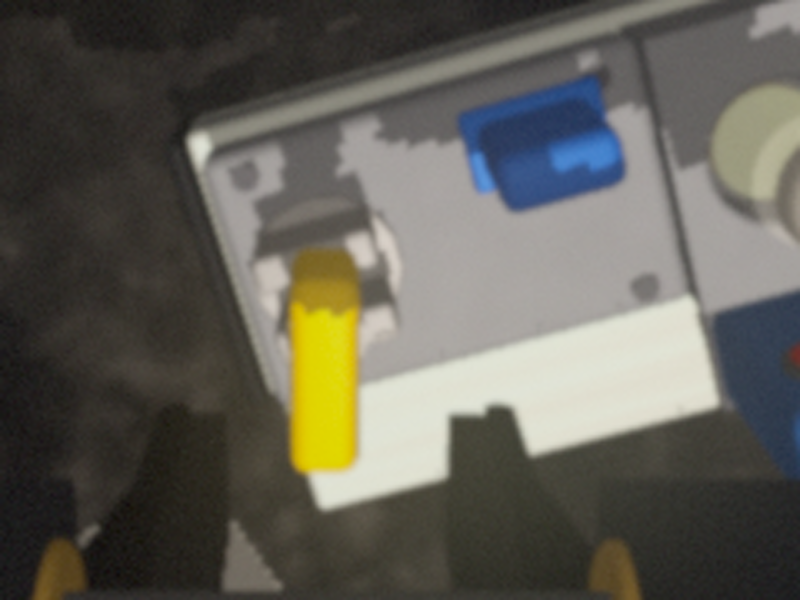

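The bar is parallel to the tool, at crop x≈324, against a finger mid-line at 339, so it is about 2 mm off. I shift, descend and grip.

```bash
python3 -m pendant '{"delta_pos":[[-0.0007,-0.0019,-0.02],[0,0,-0.018],[0,0,-0.014],[0,0,0],[0,0,0],[0,0,0],[0,0,0],[0,0,0]],"dr":[[0,0,0],[0,0,0],[0,0,0],[0,0,0],[0,0,0],[0,0,0],[0,0,0],[0,0,0]],"jaw":[0.03,0.03,0.03,0.03,0.005,0.005,0.005,0.005]}'
```

```text
t: 18.27
tcp_pos: [0.4624, 0.1554, 0.0647]
tool_rot: [0.562, 3.09, 0.001]
wrist_force: [-0.2, 0.8, 2.4]
width: 0.0117
grip_force: 30.0
```

```bash
python3 -m pendant '{"delta_pos":[[0,0,0.002],[0,0,0],[0,0,0],[0,0,0],[0,0,0],[0,0,0],[0,0,0],[0,0,0],[0,0,0],[0,0,0],[0,0,0]],"dr":[[0,0,0],[0,0,-7],[0,0,-9],[0,0,-10],[0,0,-10],[0,0,-10],[0,0,-10],[0,0,-10],[0,0,-8],[0,0,0],[0,0,0]],"jaw":[0.005,0.005,0.005,0.005,0.005,0.005,0.005,0.005,0.005,0.005,0.005]}';python3 -c "
from h import *
print(yaw(),read_state()['wrist_torque'])"
```

```text
t: 19.65
tcp_pos: [0.4645, 0.1554, 0.0662]
tool_rot: [2.304, 2.131, 0.006]
wrist_force: [5.1, 0.7, -7.6]
width: 0.0115
grip_force: 30.0
(np.float64(-4.483861251871257), array([ 4.90246754e-03,  2.90193514e-04, -9.99987941e-01])) [-0.01225423 -1.16306844 -0.04035434]
```

Back at turn 0 (yaw -4.5°). Now I lower it along with the spring, then release.

```bash
python3 -m pendant '{"delta_pos":[[0,0,-0.004],[0,0,-0.004],[0,0,-0.003],[0,0,-0.002],[0,0,0],[0,0,0]],"dr":[[0,0,0],[0,0,0],[0,0,0],[0,0,0],[0,0,0],[0,0,0]],"jaw":[0.005,0.005,0.005,0.005,0.005,0.005]}'
```

```text
t: 20.4
tcp_pos: [0.4646, 0.1557, 0.0535]
tool_rot: [2.305, 2.13, 0.007]
wrist_force: [5.7, 0.9, -5.8]
width: 0.0116
grip_force: 30.0
```

```bash
python3 -m pendant '{"delta_pos":[[0,0,-0.001],[0,0,0],[0,0,0],[0,0,0],[0,0,0],[0,0,0.03],[0,0,0.04],[0,0.03,0.03],[0,0.03,0],[0,0,0],[0,0,0]],"dr":[[0,0,0],[0,0,0],[0,0,0],[0,0,0],[0,0,0],[0,0,0],[0,0,0],[0,0,0],[0,0,0],[0,0,0],[0,0,0]],"jaw":[0.005,0.005,0.03,0.03,0.03,0.03,0.03,0.03,0.03,0.03,0.03]}'
python3 - <<'E'
from h import *
im=shot("w8"); s=read_state(); print(s["tcp_pos"],yaw())
cv2.imwrite("pics/w8c.png",cv2.resize(im[40:340,200:460,::-1],(520,600),interpolation=cv2.INTER_CUBIC))
E
```

```text
t: 21.78
tcp_pos: [0.4604, 0.2146, 0.1515]
tool_rot: [-2.308, -2.13, 0.005]
wrist_force: [0.0, -0.7, 0.3]
width: 0.0301
grip_force: 0.0
[0.46070044 0.21438401 0.15149874] (np.float64(-4.647008261632755), array([-0.00277411, -0.00103826, -0.99999561]))
```

View pics/w8c.png

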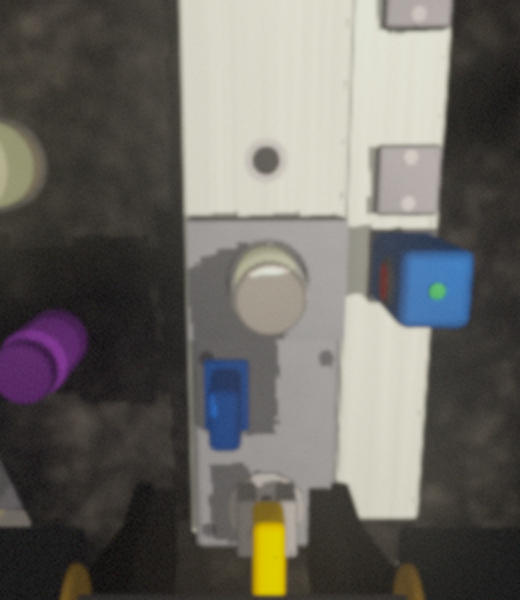

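```bash
python3 - <<'E'
from h import *
ry=np.array([.081,.9967,0])
a=pix('w8',335,189,.089);b=pix('w8',419,184,.074);print("vial-sensor along rail",(a-b)@ry)
for n,u,cap in(("w2",320,(319,96)),("w8",333.5,(335,189))):
    im=cv2.imread(f"pics/{n}.png")[:,:,::-1].copy(); h=cv2.cvtColor(im,cv2.COLOR_RGB2HSV)
    col=h[:,int(u)]; ok=[v for v in range(180,345) if 18<=col[v][0]<=35 and col[v][1]>120 and col[v][2]>80]
    print(n,ok[0],[(v,int(col[v][2])) for v in range(ok[0],ok[0]+16,2)])
    for z in(.071,.081): print(z,(pix(n,*cap,.089)-pix(n,u,ok[0],z))@ry)   # lower +y edge of bar, home vs 10 mm out
E
```

```text
vial-sensor along rail -0.0008636287968771724
w2 220 [(220, 123), (222, 123), (224, 126), (226, 138), (228, 158), (230, 165), (232, 168), (234, 169)]
0.071 0.07966285517191113
0.081 0.07705800092440047
w8 291 [(291, 112), (293, 119), (295, 122), (297, 122), (299, 127), (301, 173), (303, 212), (305, 221)]
0.071 0.08148532572402976
0.081 0.07679828050413577
```

The vial is squarely in front of the sensor (within 1 mm) and the bar lies along the rail. I confirm that the plunger is home by a gentle touch on its top with closed fingers.

```bash
python3 -m pendant '{"delta_pos":[[0,-0.03,0],[0,-0.03,0],[0,0,-0.03],[0,0,-0.02],[0,0,-0.01],[0,0,-0.01],[0,0,-0.004],[0,0,0],[0,0,0]],"dr":[[0,0,0],[0,0,0],[0,0,0],[0,0,0],[0,0,0],[0,0,0],[0,0,0],[0,0,0],[0,0,0]],"jaw":[0,0,0,0,0,0,0,0,0]}'
python3 -m pendant '{"delta_pos":[[0,0,-0.001],[0,0,-0.001],[0,0,0]],"dr":[[0,0,0],[0,0,0],[0,0,0]],"jaw":[0,0,0]}'
```

```text
t: 22.95
tcp_pos: [0.4623, 0.1555, 0.0787]
tool_rot: [2.309, 2.13, 0.001]
wrist_force: [-0.1, 0.4, 0.1]
width: 0.0006
grip_force: 0.0
t: 23.32
tcp_pos: [0.4619, 0.1553, 0.0763]
tool_rot: [-2.309, -2.13, 0.0]
wrist_force: [0.2, -0.3, 0.2]
width: 0.0006
grip_force: 0.0
```

```bash
python3 -m pendant '{"delta_pos":[[0,0,-0.001],[0,0,-0.001],[0,0,0]],"dr":[[0,0,0],[0,0,0],[0,0,0]],"jaw":[0,0,0]}'
for i in 1 2; do :; done
python3 -m pendant '{"delta_pos":[[0,0,-0.001],[0,0,-0.001],[0,0,0]],"dr":[[0,0,0],[0,0,0],[0,0,0]],"jaw":[0,0,0]}'
python3 -m pendant '{"delta_pos":[[0,0,-0.001],[0,0,-0.001],[0,0,0]],"dr":[[0,0,0],[0,0,0],[0,0,0]],"jaw":[0,0,0]}'
```

```text
t: 23.7
tcp_pos: [0.4618, 0.1553, 0.0741]
tool_rot: [-2.309, -2.13, 0.0]
wrist_force: [-0.6, 0.6, -0.3]
width: 0.0007
grip_force: 0.0
t: 24.08
tcp_pos: [0.4618, 0.1553, 0.0722]
tool_rot: [-2.309, -2.13, 0.0]
wrist_force: [-0.1, -0.3, 0.4]
width: 0.0003
grip_force: 0.0
t: 24.45
tcp_pos: [0.4618, 0.1553, 0.0702]
tool_rot: [-2.309, -2.13, 0.0]
wrist_force: [0.3, -0.3, 0.2]
width: 0.0006
grip_force: 0.0
```

```bash
for k in 1; do python3 -m pendant '{"delta_pos":[[0,0,-0.001],[0,0,-0.001],[0,0,0]],"dr":[[0,0,0],[0,0,0],[0,0,0]],"jaw":[0,0,0]}'; done
python3 -m pendant '{"delta_pos":[[0,0,-0.001],[0,0,0]],"dr":[[0,0,0],[0,0,0]],"jaw":[0,0]}'
```

```text
t: 24.82
tcp_pos: [0.4618, 0.1553, 0.0681]
tool_rot: [-2.309, -2.13, 0.0]
wrist_force: [0.8, -0.1, 0.1]
width: 0.0003
grip_force: 0.0
t: 25.08
tcp_pos: [0.4618, 0.1553, 0.0672]
tool_rot: [-2.309, -2.13, 0.0]
wrist_force: [0.1, -0.3, -0.7]
width: 0.0005
grip_force: 0.0
```

```bash
python3 -m pendant '{"delta_pos":[[0,0,-0.001],[0,0,0]],"dr":[[0,0,0],[0,0,0]],"jaw":[0,0]}'
```

```text
t: 25.32
tcp_pos: [0.4618, 0.1553, 0.0662]
tool_rot: [-2.309, -2.13, 0.0]
wrist_force: [-0.6, -0.6, 0.5]
width: 0.0002
grip_force: 0.0
```

```bash
python3 -m pendant '{"delta_pos":[[0,0,-0.001],[0,0,-0.001],[0,0,0]],"dr":[[0,0,0],[0,0,0],[0,0,0]],"jaw":[0,0,0]}'
python3 -m pendant '{"delta_pos":[[0,0,-0.001],[0,0,0]],"dr":[[0,0,0],[0,0,0]],"jaw":[0,0]}'
```

```text
t: 25.7
tcp_pos: [0.462, 0.1553, 0.0645]
tool_rot: [2.309, 2.13, 0.0]
wrist_force: [-1.1, -0.1, 3.5]
width: 0.0004
grip_force: 1.7
t: 25.95
tcp_pos: [0.4623, 0.1554, 0.0644]
tool_rot: [2.309, 2.129, 0.002]
wrist_force: [-0.6, -1.0, 10.7]
width: 0.0006
grip_force: 5.4
```

```bash
python3 -m pendant '{"delta_pos":[[0,0,-0.001],[0,0,0]],"dr":[[0,0,0],[0,0,0]],"jaw":[0,0]}'
```

```text
t: 26.2
tcp_pos: [0.4626, 0.1554, 0.0642]
tool_rot: [2.308, 2.129, 0.003]
wrist_force: [-3.3, -1.5, 18.3]
width: 0.0003
grip_force: 8.9
```

The touch met a hard stop at TCP 0.0645. Together with the first grasp height, that fits only a plunger that is fully home. I retreat and check once more with numbers.

```bash
python3 -m pendant '{"delta_pos":[[0,0,0.004],[0,0,0.03],[0,0,0.05],[0,0,0.05],[0,0,0],[0,0,0],[0,0,0]],"dr":[[0,0,0],[0,0,0],[0,0,0],[0,0,0],[0,0,0],[0,0,0],[0,0,0]],"jaw":[0,0,0,0,0,0,0]}'
python3 - <<'E'
from h import *
im=shot("w9")
for n in("plunger_grip","fin_grip","vial_center","sensor"): print(n,[(round(d["conf"],2),np.round(d["xyz"],3).tolist()) for d in boxes_of("wrist",n)])
print(finish_job())
E
```

```text
t: 27.08
tcp_pos: [0.4605, 0.1551, 0.1946]
tool_rot: [-2.308, -2.128, 0.005]
wrist_force: [-0.1, -0.1, -0.3]
width: 0.0006
grip_force: 0.0
plunger_grip [(0.66, [0.472, 0.151, 0.092])]
fin_grip [(0.95, [0.472, 0.205, 0.042])]
vial_center [(0.92, [0.381, 0.225, 0.061]), (0.74, [0.37, 0.299, 0.082]), (0.62, [0.472, 0.248, 0.089])]
sensor [(0.68, [0.524, 0.244, 0.07])]
the job is handed in; nothing more can be done
None
```

The job is handed in after about 27 s: the carriage is locked at the -0.070 station with the plunger home, and the vial stands upright within about 1 mm of the sensor's line; the verdict was not shown.

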